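# Close the anaerobic jar to its torque click

### The job

Close the anaerobic jar of culture dishes: set its lid gently on the jar, swing the clamp arm over the lid right up to its stop, then turn the torque knob clockwise until its clutch clicks over and leave the lid clamped. Leave everything else on the bench where it is.

Things in the scene. Friction and masses are not known exactly. Their poses are not given: they have to be found in the camera images.
- jar_stand: Stand fixed to the bench: grey base 136 x 232 x 19 mm, clear jar of petri dishes (128 mm across the rim, rim 125 mm above the bench, bore 112 mm, wall 4 mm) and a steel column 27 mm thick carrying the clamp arm. Origin on the jar's axis at bench height, z up; the column's axis is at y = -95 mm; base from y = -142 to +90 mm.
- jar_rim (a point): Centre of the jar's open mouth, level with the top of the rim, 125 mm above the bench.
- jar_lid: Loose aluminium lid, 126 mm across, 50 mm high, 0.2 to 0.4 kg, right way up on the bench to the left of the jar. Origin: centre of its underside, z up. From below: spigot 105 mm across (tapering to 98), 8.5 mm high, which enters the mouth; plate up to 20 mm height; central boss 36 mm across from 20 to 50 mm height, to grip from above. Seated, the origin is 8.5 mm below the rim.
- clamp_arm (a joint): Hinge of the flat aluminium clamp arm about the upright column, rad: 0 = at its stop, arm along the stand's +y, knob and foot over the jar's axis. It grows as the arm opens, anticlockwise from above (1.5 to 1.9 at the start, at most 2.0); it closes clockwise and stays where left (friction 0.12 N m). Arm underside 190 mm, top 204 mm, hub at the column 222 mm above the bench.
- clamp_arm_hinge (a point): Point on the arm's hinge axis (the column's axis), 197 mm above the bench, 95 mm from the jar's axis.
- swing_handle (a point): Middle of the black upright round handle near the arm's free end, 175 mm from the hinge axis, 232 mm above the bench; the handle is about 18 mm thick and stands free from 204 to 252 mm height. It can be gripped or pushed.
- knob_grip (a point): Point on the torque knob's vertical axis, 95 mm along the arm from its hinge, 246 mm above the bench. The black knob is a wing 70 mm long, 18 mm thick, from 224 to 254 mm above the bench, on a skirt 54 mm across whose top is 224 mm high. Grip the wing from above across its 18 mm. This point's x axis runs along the wing.
- clamp_screw (a joint): Turn of the clamp screw relative to the arm, rad, growing clockwise from above: 0.4 to 0.65 at the start, 1.2 fully home at its stop, with the foot pressing on the lid. It turns with the knob at 0.16 to 0.2 N m and stays where left. At 0 the wing lies square across the arm.
- torque_knob (a joint): Turn of the knob relative to the screw, rad, growing clockwise: a torque clutch with one detent. It stays near 0 while the screw turns. With the screw at its stop the knob must be turned on past 0.35 rad, against 0.35 N m at first, falling to nothing there; then it snaps over to 0.46 (clicked, its end stop) and stays. Let go earlier, it springs back to 0. Knob and screw together turn 1.0 to 1.26 rad clockwise from the start.
- clamp_foot: Round black rubber-faced spring foot, 29 mm across, under the arm on the knob's axis; with the screw as found it clears the lid's boss by 2 to 3.5 mm as the arm swings over it, and the screw lowers it 7 mm a radian until it presses on the boss. Origin at the centre of its lower face.
- sample_cup: White screw-capped sample cup, 62 mm across, 66 mm high; bystander, loose. Origin under its centre.
- petri_lower: Lower of two stacked petri dishes, 91 mm across, 15 mm high each; bystander, loose. Origin under its centre.
- petri_upper: Upper of the two stacked petri dishes, 91 mm across; bystander, loose. Origin under its centre.
- forceps: Steel forceps, 132 mm long, lying flat; bystander, loose. Origin under the middle.
- beaker: Empty glass beaker, 54 mm across, 70 mm high, in front of the stand; bystander, loose. Origin under its centre.
Mind the look-alikes: they are no part of the job. Of the things like the jar_lid, leave any that is green; of the rest the larger one is meant.

How it is judged:
By the outcome, as a careful person would: the job done as asked, in the order asked, and still so for the second after the job is handed in, with the robot touching nothing.
It also fails if it takes over 72 s, if anything falls off the work surface, if the arm or the gripper's body presses on something with over 40 N, if the wrist force passes 120 N, or if a joint passes its speed limit or range.

### The arm

A 6-joint arm with a two-finger parallel gripper is mounted at the origin on a cart in front of the work surface, level with it; the furniture and walls round the work are solid. World frame = base frame: x ahead of the robot, y to its left, z up, the work surface at z = 0. Lengths are in m, angles in degrees, forces in N, time in s.
With the tool pointing down it reaches from about 0.25 to 0.725 m from the base axis. Payload 9.7 kg.
Tool frame: the origin (TCP) lies midway between the tips of the shut fingers; the grasp point (between the pads) lies 19 mm behind it (bot.grasp_offset is the distance from the TCP to the grasp point, in m); z points along the fingers, x is the direction in which the jaws open and shut, and the axes are right-handed (so a half turn about z gives the same grasp; the last joint's range is limited). The gripper opens to 85 mm and grips with 20 to 120 N. Pads are 22 mm wide; open, the fingers measure 114 mm over their backs; the gripper's body (76 mm by 85 mm) begins 54 mm behind the grasp point. The pads swing forward as they close: fully open they stand 13 mm farther back than shut.
Start: joints at [66.979, 4.979, 10.078, 95.1, 0, 90], TCP at [0.215, 0.506, 0.231] pointing down, gripper open.
Joint ranges: [-179.16, 179.16], [-48.56, 103.87], [-65.8, 70.77], [-126.05, 130.52], [-82.76, 87.17], [-180, 180]. Speed limits (degrees/s): [127.2, 127.2, 147.25, 180, 180, 180].

### API

Orientations are given as [roll, pitch, yaw] about the fixed x, y, z axes, in that order (R = Rz(yaw) Ry(pitch) Rx(roll)).
In Python, from workcell import bot gives the robot as it stands.
- The arm moves only by the tool send_rows, never from a script. Its argument "targets" is a list of rows, each a list of 5 numbers: the closure, from 0 (fully open) to 1 (shut), then the shift along the world's x, y, z in mm, then the turn about the world's z in degrees. A call has 1 to 10 rows; each row is the pose to reach, as a shift and turn from the pose commanded when the call began; what a row does not reach only later rows make up. A row lasts 1/8 s, in which the tool goes at most 62.5 mm and 10.7 degrees, less where a joint would pass 70% of its speed; a pose out of reach is approached as far as the arm can. A call with a gripper value outside its range is refused whole. The fingers move at their own pace and stop on an object; "squeeze" is the grip in N (left out, the last holds). Time passes only in rows, so rows that repeat a pose let the fingers close. It gives the time, the measured TCP pose, the force and the opening at its end, in the units of the state.
- bot.get_obs(): the state, without advancing time (a new reading comes with each control period).
- bot.camera(name): name is "scene" or "top" or "wrist"; returns a dict with "pixels" (384x512x3 uint8, red, green, blue), "intrinsics" (3x3 intrinsics, pixels), "view" (4x4, takes a point from world to camera coordinates); the wrist camera has in their place "mount" (4x4, takes a point from camera to tool coordinates, whose origin is the TCP and whose axes are the tool frame's). Camera axes: x right, y down, z forward; pixel columns grow to the right and rows downward; lengths in m; the calibration is good to about 2 mm. A picture is of the moment at which its call begins: read the wrist's pose just before it. There is no depth.
- bot.job_done(): hands the job in, once; it reports no verdict.
The state is a dict: "time": time; "q": joint angles; "qd": joint speeds; "joint_efforts": joint torques, N m; "ee_pos": TCP position; "tcp_rot": TCP orientation; "wrist_force": force on the tool from outside, world axes, zero at the start; "torque": the same for the moment, N m; "opening": finger opening in m.
Only numpy, scipy, OpenCV 4.12 (cv2) and the standard library are available. Lean on these libraries where they do the work, as an engineer would, in place of code of your own. Each camera call takes 0.05 s, during which the arm holds its last target.

## Working session

There is one attempt and no reset: what is moved stays moved. The work goes in short steps, Python scripts to look and compute and a tool call to move; the robot and the scene stay as the last step left them, time stands still between calls to the robot, and variables do not carry over. Pictures are saved under pics/ and viewed, and the job is handed in when it is done.

Besides the shell and the picture viewer there is one more tool, called after "Call:" as name(argument=value, ...), one argument or row to a line, values as JSON. send_rows: Moves the arm, as the interface text tells. Its arguments: {"type":"object","properties":{"targets":{"type":"array","items":{"type":"array","items":{"type":"number"}}},"squeeze":{"type":"number"}},"required":["targets"]}

```bash
mkdir -p pics; ls; cat > h.py <<'E'
from workcell import bot
import numpy as np, cv2
def snap(name,fn):
    o=bot.get_obs(); c=bot.camera(name)
    cv2.imwrite('pics/'+fn+'.png',c['pixels'][:,:,::-1])
    K=np.array(c['intrinsics'])
    if name=='wrist':
        from scipy.spatial.transform import Rotation as R
        T=np.eye(4);T[:3,:3]=R.from_euler('xyz',o['tcp_rot'],degrees=True).as_matrix();T[:3,3]=o['ee_pos']
        V=np.linalg.inv(T@np.array(c['mount']))
    else: V=np.array(c['view'])
    np.savez('pics/'+fn+'.npz',K=K,V=V)
    return o
def load(fn):
    d=np.load('pics/'+fn+'.npz');return d['K'],d['V']
def proj(fn,P):
    K,V=load(fn);P=np.atleast_2d(P);c=P@V[:3,:3].T+V[:3,3];p=c@K.T;return p[:,:2]/p[:,2:]
def ray(fn,uv):
    K,V=load(fn);d=np.linalg.inv(K)@np.array([uv[0],uv[1],1.]);R=V[:3,:3];return -R.T@V[:3,3],R.T@d
def onz(fn,uv,z):
    o,d=ray(fn,uv);return o+d*(z-o[2])/d[2]
def tri(*obs):
    A=np.zeros((3,3));b=np.zeros(3);L=[]
    for fn,uv in obs:
        o,d=ray(fn,uv);d=d/np.linalg.norm(d);M=np.eye(3)-np.outer(d,d);A+=M;b+=M@o;L.append((M,o))
    X=np.linalg.solve(A,b);return X,[np.linalg.norm(M@(X-o)) for M,o in L]
E
python3 - <<'E'
from h import *
np.set_printoptions(precision=4,suppress=True)
for n in ['scene','top','wrist']:
    o=snap(n,n+'0')
print(o)
for n in ['scene0','top0','wrist0']:
    K,V=load(n);print(n,K[0],-V[:3,:3].T@V[:3,3],V[2,:3])
E
```

```text
pics
{'time': 0.1, 'q': array([66.9777,  5.009 , 10.0388, 95.1004,  0.0005, 90.0011]), 'qd': array([-0.023 , -0.0461,  0.1625,  0.0741, -0.0046, -0.0436]), 'joint_efforts': array([  0.0005, -52.1561,  46.5654,   0.0161,   0.    ,   0.    ]), 'ee_pos': array([0.215 , 0.506 , 0.2306]), 'tcp_rot': array([-179.9995,    0.0706,   66.9766]), 'wrist_force': array([ 0.2155, -0.7197,  0.1088]), 'torque': array([ 0.0404, -0.0438, -0.0053]), 'opening': 0.08550963473474613}
scene0 [464.6829   0.     258.417 ] [-0.5672  0.8026  0.7693] [ 0.7863 -0.4519 -0.4214]
top0 [463.1263   0.     258.9883] [0.2492 0.1696 1.6082] [ 0.1915 -0.0146 -0.9814]
wrist0 [335.9354   0.     259.9575] [0.1439 0.5363 0.3724] [ 0.28   -0.1201 -0.9525]
```

View pics/scene0.png

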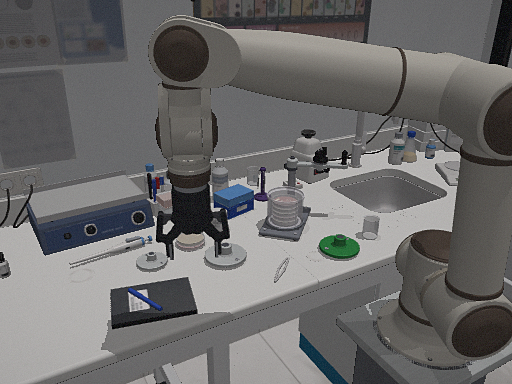

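View pics/top0.png

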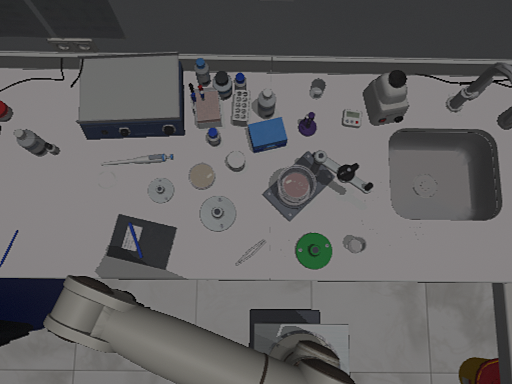

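View pics/wrist0.png

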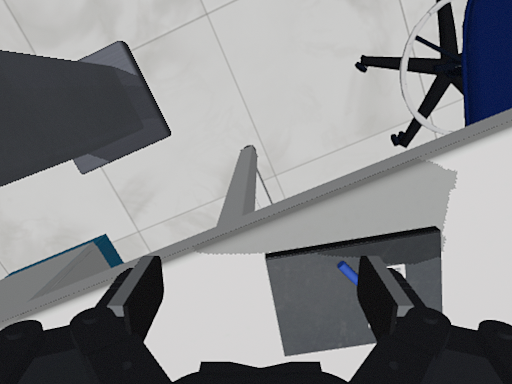

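The three lid-like things in the top view are the large grey one (218,213), the small grey one (160,189) and the green one (314,250). The large grey one fits, since it is not green and is the larger of the rest. I'll confirm it in an enlarged crop.

```bash
python3 - <<'E'
from h import *
np.set_printoptions(precision=4,suppress=True)
a=cv2.imread('pics/top0.png')
cv2.imwrite('pics/c1.png',cv2.resize(a[130:280,130:390],None,fx=3,fy=3,interpolation=cv2.INTER_CUBIC))
s=cv2.imread('pics/scene0.png')
cv2.imwrite('pics/c2.png',cv2.resize(s[120:290,130:390],None,fx=3,fy=3,interpolation=cv2.INTER_CUBIC))
for uv,z in [((218,213),.02),((160,189),.02),((314,250),.02),((297,183),.125)]: print(uv,onz('top0',uv,z))
E
```

```text
(218, 213) [0.5158 0.2879 0.02  ]
(160, 189) [0.5982 0.4929 0.02  ]
(314, 250) [ 0.3916 -0.0446  0.02  ]
(297, 183) [0.6018 0.023  0.125 ]
```

View pics/c1.png

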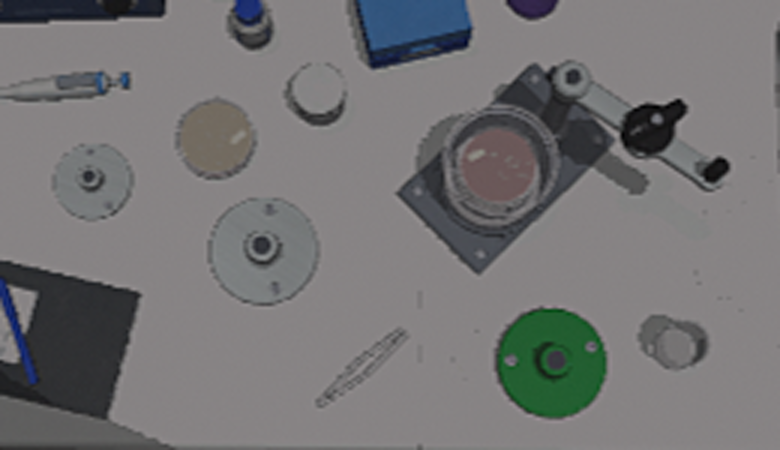

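View pics/c2.png

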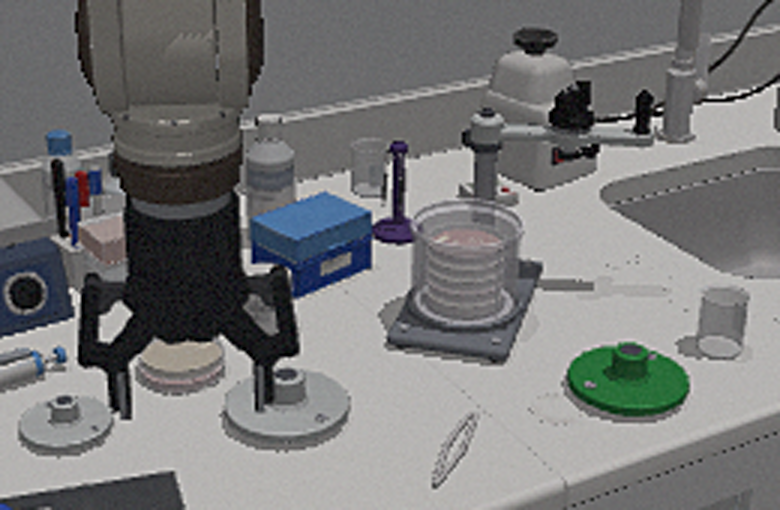

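```bash
python3 - <<'E'
from h import *
np.set_printoptions(precision=4,suppress=True)
t=lambda x,y:(130+x/3-.33,130+y/3-.33)
s=lambda x,y:(130+x/3-.33,120+y/3-.33)
for n,a,b,z in [('lid boss top',t(262,244),s(288,374),.05),('jar rim',t(502,167),s(468,220),.125),('column top',t(572,76),s(486,120),.222),('handle top',t(716,166),s(643,94),.252),('knob',t(650,125),s(573,95),.24)]:
    X,e=tri(('top0',a),('scene0',b)); print(n,X,e,'top@z',onz('top0',a,z),'scene@z',onz('scene0',b,z))
print(bot.camera('wrist')['mount'])
E
```

```text
lid boss top [0.5176 0.2896 0.0517] [np.float64(0.000589053399461298), np.float64(0.0005890533994610696)] top@z [0.5176 0.2892 0.05  ] scene@z [0.5206 0.2889 0.05  ]
jar rim [0.5947 0.0268 0.1313] [np.float64(0.0038627717740505317), np.float64(0.003862771774050361)] top@z [0.5939 0.0231 0.125 ] scene@z [0.6088 0.0221 0.125 ]
column top [ 0.6735 -0.0416  0.2106] [np.float64(0.0009969246807044708), np.float64(0.000996924680704458)] top@z [ 0.6695 -0.0407  0.222 ] scene@z [ 0.6488 -0.0236  0.222 ]
handle top [ 0.569  -0.1797  0.2515] [np.float64(0.0004875685705467433), np.float64(0.0004875685705467384)] top@z [ 0.5686 -0.1799  0.252 ] scene@z [ 0.5681 -0.1782  0.252 ]
knob [ 0.6115 -0.1149  0.2478] [np.float64(0.0004763708798942264), np.float64(0.0004763708798943171)] top@z [ 0.6133 -0.1169  0.24  ] scene@z [ 0.6296 -0.1283  0.24  ]
[[ 1.      0.0002  0.0002 -0.0001]
 [-0.0002  0.9525  0.3047 -0.0773]
 [-0.0001 -0.3047  0.9525 -0.1417]
 [ 0.      0.      0.      1.    ]]
```

The crop confirms it: the larger grey lid is at (218,213), and triangulation puts its boss top at z = 0.052 against 0.050 expected. Column, jar and handle distances also fit. Next I'll move near the lid to measure it with the wrist camera.

Call:
send_rows(
  targets=[
    [0,20,-16,0,0],
    [0,55,-44,0,0],
    [0,95,-76,0,0],
    [0,135,-108,0,0],
    [0,175,-140,0,0],
    [0,210,-168,0,0],
    [0,235,-188,0,0],
    [0,245,-196,0,0],
    [0,245,-196,0,0],
    [0,245,-196,0,0],
  ],
)

```text
time: 1.45
ee_pos: [0.4594, 0.3109, 0.2313]
tcp_rot: [-180.0, -0.0, 67.0]
wrist_force: [0.5, -0.1, -0.3]
opening: 0.0853
```

```bash
python3 - <<'E'
from h import *
o=snap('wrist','wrist1');print(o['time'],o['ee_pos'],o['tcp_rot'],o['q'],o['wrist_force'])
print(proj('wrist1',[[.5176,.2896,.05]]))
E
```

```text
1.45 [0.45939472 0.31085243 0.23129806] [-1.79984558e+02 -4.32927560e-04  6.70280563e+01] [3.40777240e+01 5.63894522e+00 1.07897730e+01 9.51588634e+01
 1.31931152e-02 5.70496667e+01] [ 0.45271233 -0.1425839  -0.2555036 ]
[[262.98006745 226.98355545]]
```

View pics/wrist1.png

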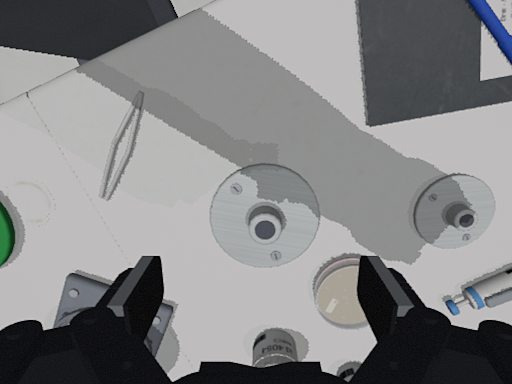

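The lid's boss top is at (264,229), where its predicted position was (263,227). Before grasping I'll take a wrist look at the jar, column and clamp arm.

Call:
send_rows(
  targets=[
    [0,4,-20,10,0],
    [0,12,-55,25,0],
    [0,22,-95,45,0],
    [0,30,-135,60,0],
    [0,38,-175,75,0],
    [0,45,-210,85,0],
    [0,50,-225,90,0],
    [0,50,-225,90,0],
    [0,50,-225,90,0],
  ],
)

```text
time: 2.62
ee_pos: [0.5099, 0.0859, 0.3209]
tcp_rot: [-180.0, 0.0, 67.0]
wrist_force: [-0.5, 0.7, 0.3]
opening: 0.0853
```

```bash
python3 - <<'E'
from h import *
o=snap('wrist','wrist2');print(o['time'],o['ee_pos'],o['tcp_rot'],o['q'],o['wrist_force'])
E
```

```text
2.625 [0.50985413 0.08593668 0.32094242] [-1.79965043e+02  5.61609561e-03  6.70159809e+01] [9.55960858e+00 3.56700776e+00 1.87781306e+01 1.05243612e+02
 1.40705289e-02 3.25436254e+01] [-0.53499465  0.68336896  0.29422056]
```

View pics/wrist2.png

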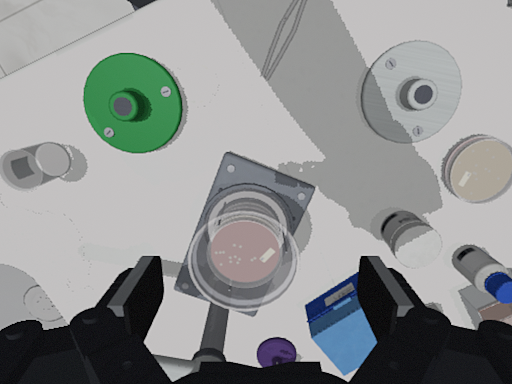

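```bash
cat >> h.py <<'E'
def circ(c,r,z,n=180):
    t=np.linspace(0,2*np.pi,n);return np.c_[c[0]+r*np.cos(t),c[1]+r*np.sin(t),0*t+z]
def overlay(fn,out,pls,crop,f):
    a=cv2.imread('pics/'+fn+'.png');x0,y0,x1,y1=crop
    a=cv2.resize(a[y0:y1,x0:x1],None,fx=f,fy=f,interpolation=cv2.INTER_CUBIC)
    a=np.clip(a.astype(float)*1.4,0,255).astype(np.uint8)
    for P,col in pls:
        q=((proj(fn,P)-[x0,y0]+.5)*f-.5)
        cv2.polylines(a,[np.round(q*16).astype(np.int32)],False,col,1,cv2.LINE_AA,4)
    cv2.imwrite('pics/'+out+'.png',a)
E
python3 - <<'E'
from h import *
np.set_printoptions(precision=4,suppress=True)
print('lid',onz('wrist1',(264,229),.05),onz('wrist2',(424,94),.05),tri(('wrist1',(264,229)),('wrist2',(424,94))))
print('rim',onz('wrist2',(244,259.5),.125))
c=(.597,.0235)
L=[(circ(c,.064,.125),(0,0,255)),(circ(c,.056,.125),(0,255,0))]
overlay('wrist2','o2',L,(150,140,350,330),4)
overlay('top0','o0',L,(250,140,350,220),7)
l=(.5176,.2892)
overlay('wrist1','o1',[(circ(l,.063,.02),(0,0,255)),(circ(l,.018,.05),(0,255,0))],(190,140,340,280),5)
E
```

```text
lid [0.5201 0.2897 0.05  ] [0.5214 0.2908 0.05  ] (array([0.5205, 0.2901, 0.051 ]), [np.float64(0.0007676988403123843), np.float64(0.0007676988403123731)])
rim [0.6021 0.0273 0.125 ]
```

View pics/o2.png

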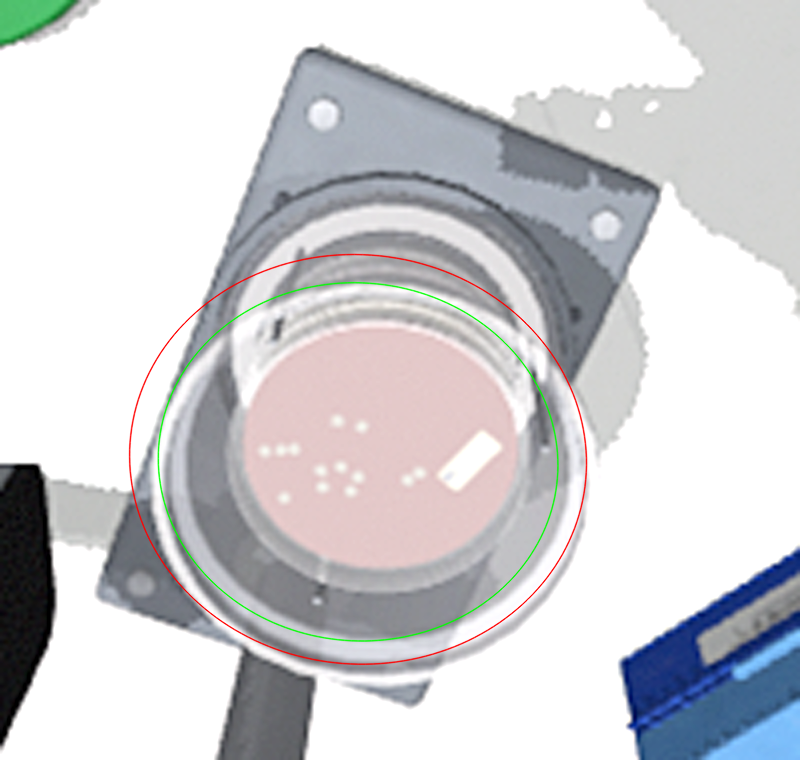

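View pics/o0.png

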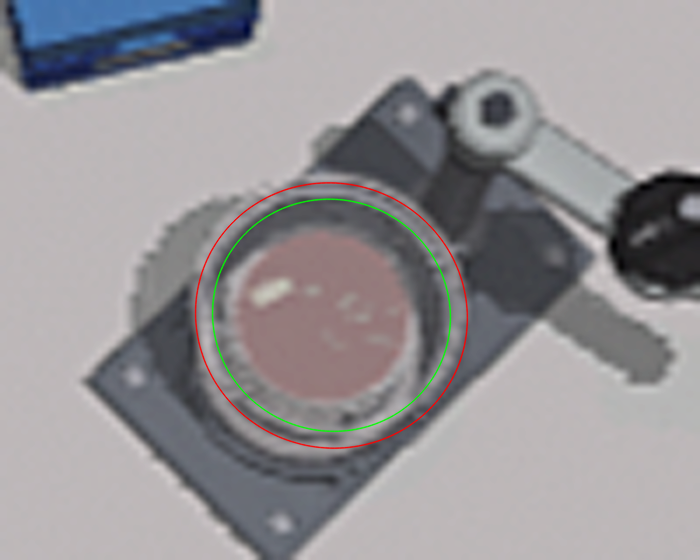

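View pics/o1.png

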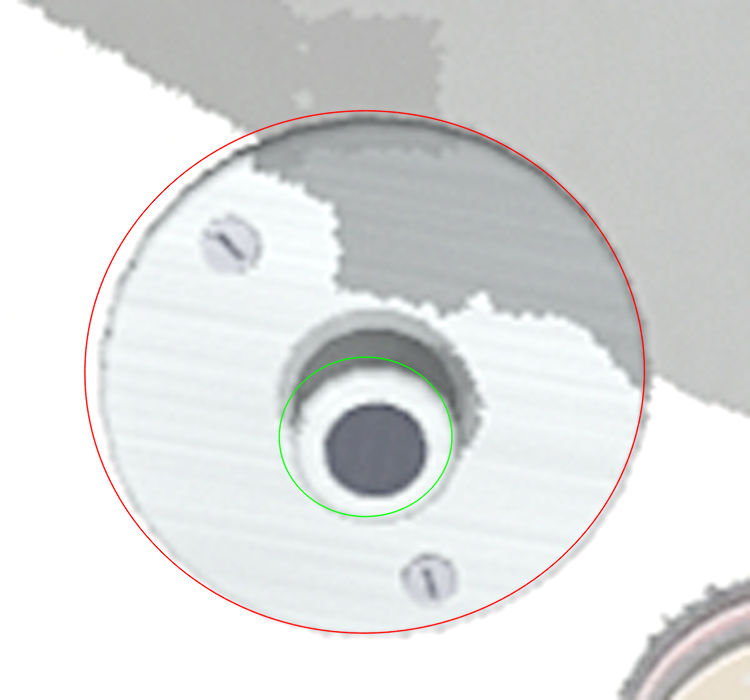

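The wrist and top views disagree by 3–5 mm. I'll trust the wrist camera and take a second wrist view closer over the jar.

Call:
send_rows(
  targets=[
    [0,10,-4,0,0],
    [0,30,-12,0,0],
    [0,50,-21,0,0],
    [0,60,-25,0,0],
    [0,60,-25,0,0],
    [0,60,-25,0,0],
  ],
)

```text
time: 3.42
ee_pos: [0.5697, 0.0605, 0.3214]
tcp_rot: [-180.0, -0.0, 67.0]
wrist_force: [0.2, 0.4, 0.7]
opening: 0.0856
```

```bash
python3 - <<'E'
from h import *
o=snap('wrist','wrist3');print(o['time'],o['ee_pos'],o['tcp_rot'],o['q'],o['wrist_force'])
a=cv2.imread('pics/wrist3.png')
cv2.imwrite('pics/c3.png',cv2.resize(a[90:290,120:380],None,fx=3,fy=3,interpolation=cv2.INTER_CUBIC))
E
```

```text
3.425 [0.56971697 0.06050147 0.32141346] [-1.79990971e+02 -5.01979845e-04  6.69981758e+01] [6.05944350e+00 1.16448527e+01 2.78275943e+01 1.06190390e+02
 4.82432912e-03 2.90612674e+01] [0.18058152 0.36171177 0.68764479]
```

View pics/wrist3.png

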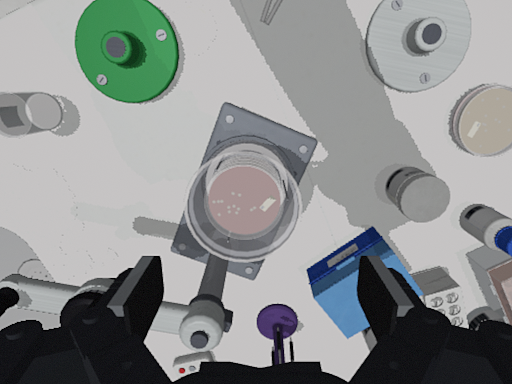

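View pics/c3.png

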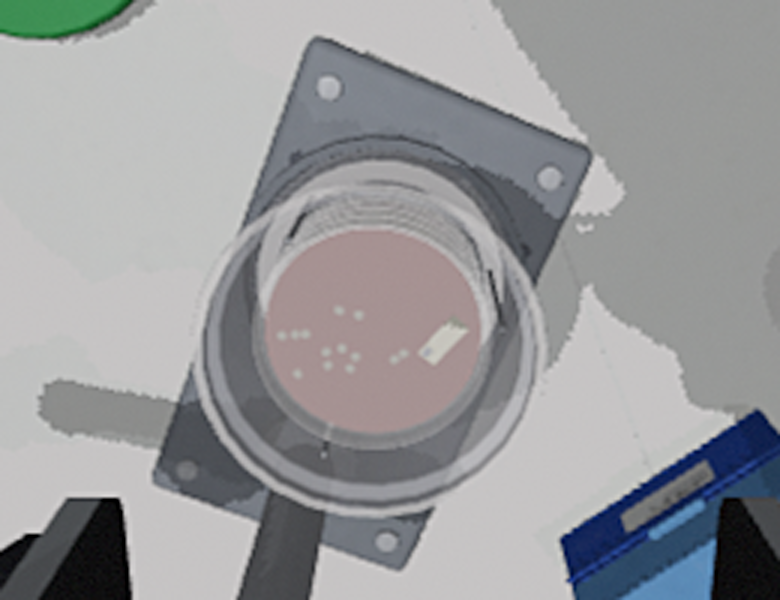

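```bash
cat > fit.py <<'E'
from h import *
from scipy.ndimage import map_coordinates
from scipy.optimize import differential_evolution as DE
np.set_printoptions(precision=4,suppress=True)
G={}
for f in ['wrist1','wrist2','wrist3']:
    g=cv2.GaussianBlur(cv2.cvtColor(cv2.imread(f'pics/{f}.png'),cv2.COLOR_BGR2GRAY).astype(np.float32),(0,0),.8)
    G[f]=np.minimum(np.hypot(cv2.Sobel(g,5,1,0),cv2.Sobel(g,5,0,1)),60)
def sc(f,P):
    q=proj(f,P);m=(q[:,1]<300)&(q[:,0]>2)&(q[:,0]<509)&(q[:,1]>2);return map_coordinates(G[f],[q[m,1],q[m,0]],order=1).mean()
def run(fs,rs,b):
    r=DE(lambda p:-sum(sc(f,circ(p[:2],rr,p[2]+dz)) for f in fs for rr,dz in rs),b,seed=1,tol=1e-6,maxiter=150);return r.x,-r.fun
if __name__=='__main__':
    b=[(.585,.615),(.01,.045),(.11,.14)]
    for fs in (['wrist2'],['wrist3'],['wrist2','wrist3']): print('rim64',fs,run(fs,[(.064,0)],b), run(fs,[(.064,0),(.056,0)],b))
    bl=[(.51,.53),(.28,.30),(.01,.03)]
    for fs in (['wrist1'],['wrist2'],['wrist3'],['wrist1','wrist2','wrist3']): print('lid',fs,run(fs,[(.063,0)],bl))
    bl=[(.51,.53),(.28,.30),(.04,.06)]
    for fs in (['wrist1'],['wrist2'],['wrist1','wrist2','wrist3']): print('boss',fs,run(fs,[(.018,0)],bl))
E
python3 fit.py
```

```text
rim64 ['wrist2'] (array([0.6087, 0.0209, 0.116 ]), np.float32(56.852547)) (array([0.6057, 0.0241, 0.1128]), np.float32(104.09899))
rim64 ['wrist3'] (array([0.6099, 0.0237, 0.11  ]), np.float64(53.929710388183594)) (array([0.6093, 0.0237, 0.11  ]), np.float64(104.94811248779297))
rim64 ['wrist2', 'wrist3'] (array([0.6109, 0.0229, 0.11  ]), np.float32(106.01686)) (array([0.6088, 0.0236, 0.11  ]), np.float32(205.23639))
lid ['wrist1'] (array([0.5196, 0.2906, 0.0204]), np.float64(58.915409088134766))
lid ['wrist2'] (array([0.5203, 0.2874, 0.0219]), np.float64(58.53511428833008))
lid ['wrist3'] (array([0.5226, 0.2935, 0.0112]), np.float32(57.064198))
lid ['wrist1', 'wrist2', 'wrist3'] (array([0.5218, 0.29  , 0.0175]), np.float64(163.76390075683594))
boss ['wrist1'] (array([0.51  , 0.2962, 0.0583]), np.float64(57.08673858642578))
boss ['wrist2'] (array([0.5172, 0.28  , 0.0527]), np.float64(56.66761016845703))
boss ['wrist1', 'wrist2', 'wrist3'] (array([0.5214, 0.2898, 0.0487]), np.float64(155.930419921875))
```

```bash
python3 - <<'E'
from fit import *
for z in (.12,.125,.13):
  for fs in (['wrist2'],['wrist3'],['wrist2','wrist3']):
    r=DE(lambda p:-sum(sc(f,circ(p[:2],p[2],z)) for f in fs),[(.585,.615),(.01,.045),(.060,.067)],seed=1,tol=1e-6);print(z,fs,r.x,-r.fun)
c=(.6035,.0265);L=[(circ(c,.064,.125),(0,0,255)),(circ(c,.056,.125),(0,255,0))]
overlay('wrist3','o3',L,(160,120,330,280),4)
E
```

```text
0.12 ['wrist2'] [0.6068 0.022  0.0633] 56.8525390625
0.12 ['wrist3'] [0.6081 0.0239 0.0608] 54.585285
0.12 ['wrist2', 'wrist3'] [0.6083 0.0239 0.0607] 111.214905
0.125 ['wrist2'] [0.6061 0.0251 0.06  ] 56.83734893798828
0.125 ['wrist3'] [0.6031 0.0286 0.06  ] 53.715431213378906
0.125 ['wrist2', 'wrist3'] [0.6047 0.0264 0.061 ] 108.60494232177734
0.13 ['wrist2'] [0.6019 0.0248 0.0614] 56.85250473022461
0.13 ['wrist3'] [0.6034 0.0275 0.0602] 54.17013931274414
0.13 ['wrist2', 'wrist3'] [0.6015 0.0282 0.06  ] 105.62654113769531
```

View pics/o3.png

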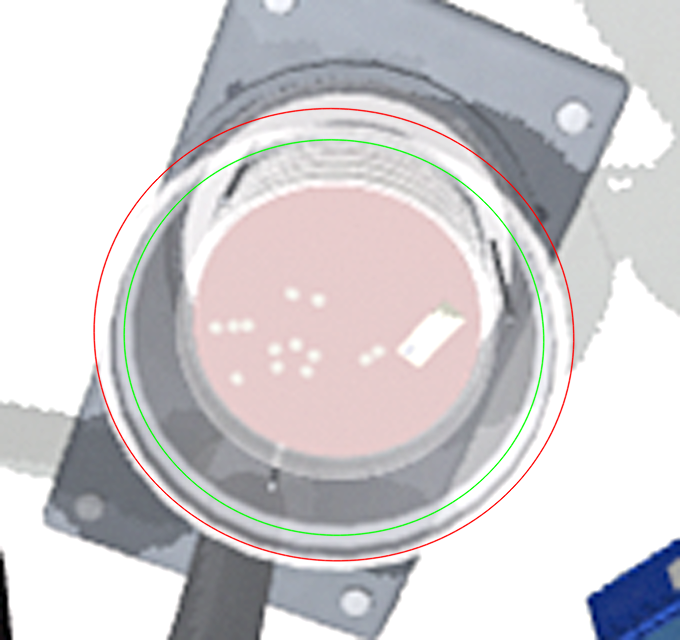

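```bash
python3 - <<'E'
from h import *
np.set_printoptions(precision=4,suppress=True)
t=lambda p:(120+p[0]/3-.33,90+p[1]/3-.33)
for n,S in (('corner',[(311,36),(595,150),(404,572),(151,482)]),('screw',[(329,88),(550,179),(386,541),(187,470)])):
    P=np.array([onz('wrist3',t(s),.019) for s in S])[:,:2]
    c=P.mean(0);far=(P[0]+P[1])/2;near=(P[2]+P[3])/2;d=far-near;L=np.linalg.norm(d);d/=L
    w=P[1]-P[0];w2=P[2]-P[3];a=np.degrees(np.arctan2(d[1],d[0]))
    print(n,P.round(4).tolist(),'L',L,'W',np.linalg.norm(w),np.linalg.norm(w2),'ang',a,'wang',np.degrees(np.arctan2(w[1],w[0]))+90)
    print(' jar',c+d*.026,'col',c-d*.069)
# column top hub in wrist3 full image ~ (200,340)
print(onz('wrist3',(200,339),.222))
E
python3 - <<'E'
import cv2
a=cv2.imread('pics/wrist3.png');cv2.imwrite('pics/c4.png',cv2.resize(a[250:384,0:240],None,fx=3,fy=3,interpolation=cv2.INTER_CUBIC))
E
```

```text
corner [[0.497, 0.0406], [0.5897, 0.1352], [0.7519, -0.026], [0.6574, -0.12]] L 0.22784997204751994 W 0.13247903700430083 0.13328259289508468 ang 135.06780014841516 wang 135.5873175079037
 jar [0.6056 0.0258] col [ 0.6729 -0.0413]
screw [[0.5197, 0.0386], [0.594, 0.1124], [0.7322, -0.0273], [0.6585, -0.1008]] L 0.19664074568105785 W 0.10473876967370437 0.10410550410667291 ang 134.76650904413702 wang 134.81492116033806
 jar [0.6078 0.0242] col [ 0.6747 -0.0433]
[ 0.6714 -0.0396  0.222 ]
```

View pics/c4.png

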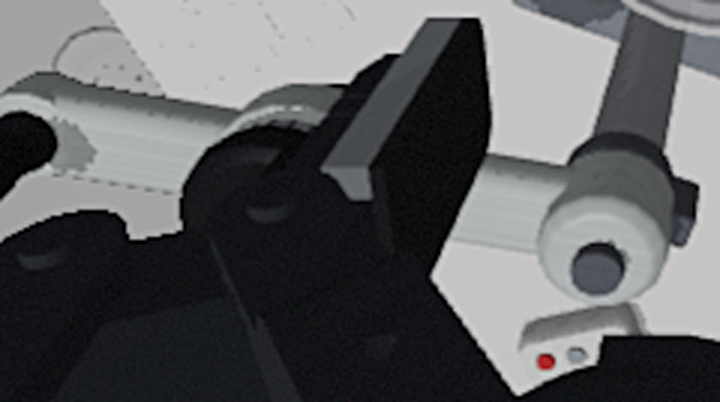

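Base corners, screw heads and rim all agree: jar at about (0.6055, 0.026), stand +y at 135°, column at (0.672, -0.041). The lid is at (0.5208, 0.290). Going to the lid now.

Call:
send_rows(
  targets=[
    [0,-5,20,-10,0],
    [0,-13,60,-30,0],
    [0,-22,105,-60,0],
    [0,-32,150,-100,0],
    [0,-41,190,-140,0],
    [0,-46,217,-175,0],
    [0,-49,229,-200,0],
    [0,-49,229.5,-220,0],
    [0,-49,229.5,-225,0],
    [0,-49,229.5,-225,0],
  ],
)

```text
time: 4.72
ee_pos: [0.521, 0.2896, 0.0969]
tcp_rot: [180.0, -0.0, 67.0]
wrist_force: [-0.5, 0.1, 0.7]
opening: 0.0852
```

```bash
python3 - <<'E'
from h import *
o=snap('wrist','wrist4');print(o['time'],o['ee_pos'],o['tcp_rot'],o['wrist_force'])
l=(.5208,.29)
overlay('wrist4','o4',[(circ(l,.063,.02),(0,0,255)),(circ(l,.018,.05),(0,255,0))],(100,100,430,384),2)
E
```

```text
4.725 [0.52099767 0.28963635 0.09691971] [ 1.79982026e+02 -2.01786864e-02  6.69758438e+01] [-0.52944116  0.07297348  0.73990984]
```

View pics/o4.png

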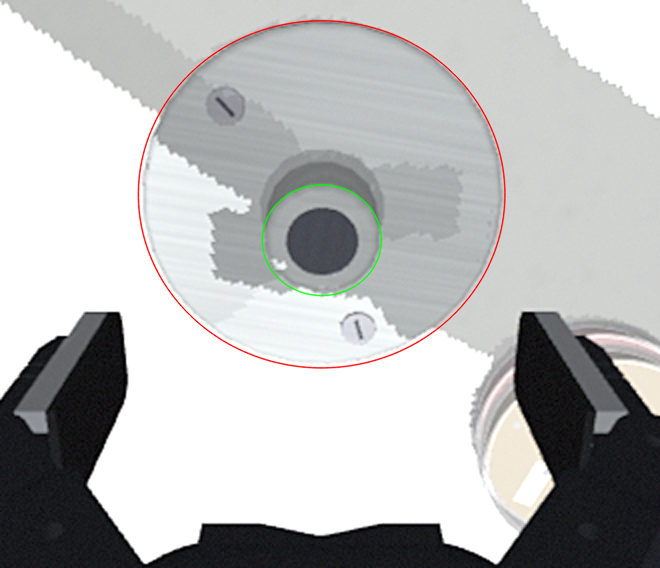

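The overlay fits and the boss lies centred between the fingers. Descending and gripping.

Call:
send_rows(
  targets=[
    [0,0,0,-15,0],
    [0,0,0,-35,0],
    [0,0,0,-55,0],
    [0,0,0,-68,0],
    [0,0,0,-72,0],
    [0.3,0,0,-72,0],
    [0.7,0,0,-72,0],
    [1,0,0,-72,0],
    [1,0,0,-72,0],
    [1,0,0,-72,0],
  ],
  squeeze=40,
)

```text
time: 6.02
ee_pos: [0.5216, 0.29, 0.0252]
tcp_rot: [179.9, -0.1, 67.0]
wrist_force: [-0.9, 0.1, 6.0]
opening: 0.035
```

Call:
send_rows(
  targets=[
    [1,0,0,0,0],
    [1,0,0,0,0],
    [1,0,0,5,0],
    [1,0,0,15,0],
    [1,0,0,35,0],
    [1,0,0,65,0],
    [1,0,0,100,0],
    [1,0,0,130,0],
    [1,0,0,145,0],
    [1,0,0,145,0],
  ],
)

```text
time: 7.28
ee_pos: [0.5214, 0.2899, 0.1699]
tcp_rot: [180.0, -0.1, 67.0]
wrist_force: [-0.3, 0.4, -3.9]
opening: 0.0344
```

```bash
python3 - <<'E'
from h import *
o=snap('wrist','wrist5');print(o['time'],o['ee_pos'],o['tcp_rot'],o['wrist_force'],o['opening'])
snap('scene','scene5')
a=cv2.imread('pics/scene5.png');b=cv2.imread('pics/wrist5.png')
cv2.imwrite('pics/c5.png',np.hstack([cv2.resize(a[100:290,130:390],(390,285)),cv2.resize(b,(380,285))]))
E
```

```text
7.275 [0.52142354 0.28987045 0.16992494] [ 1.79956660e+02 -5.57899894e-02  6.69762618e+01] [-0.3031793   0.44820017 -3.89281362] 0.03441923763911483
```

View pics/c5.png

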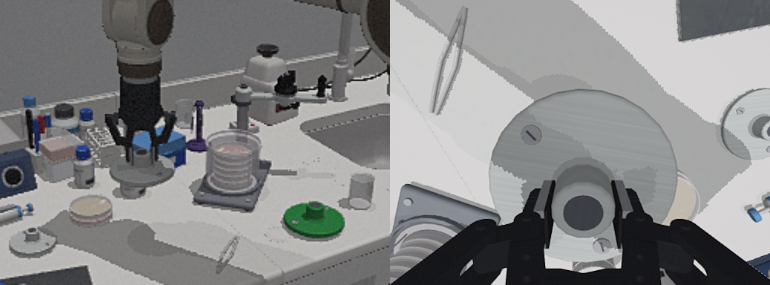

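The lid is held, at 34 mm opening and about 4 N. I'll measure where it sits in the hand.

```bash
python3 - <<'E'
import fit
from fit import *
f='wrist5'
g=cv2.GaussianBlur(cv2.cvtColor(cv2.imread(f'pics/{f}.png'),cv2.COLOR_BGR2GRAY).astype(np.float32),(0,0),.8)
G[f]=np.minimum(np.hypot(cv2.Sobel(g,5,1,0),cv2.Sobel(g,5,0,1)),60)
b=[(.505,.535),(.275,.305),(.1597,.1697)]
def s2(P):
    q=proj(f,P);m=(q[:,1]<240);return map_coordinates(G[f],[q[m,1],q[m,0]],order=1).mean()
for z in (.161,.163,.1645,.166):
    r=DE(lambda p:-s2(circ(p,.063,z)),b[:2],seed=1,tol=1e-6);print(z,r.x,r.fun)
overlay('wrist5','o5',[(circ((.5214,.2899),.063,.1645),(0,0,255)),(circ((.5214,.2899),.018,.1945),(0,255,0))],(120,100,390,384),2)
E
```

```text
0.161 [0.5209 0.2899] -59.22468948364258
0.163 [0.5219 0.2897] -54.818511962890625
0.1645 [0.5219 0.29  ] -49.21341323852539
0.166 [0.5219 0.2896] -45.12711715698242
```

View pics/o5.png

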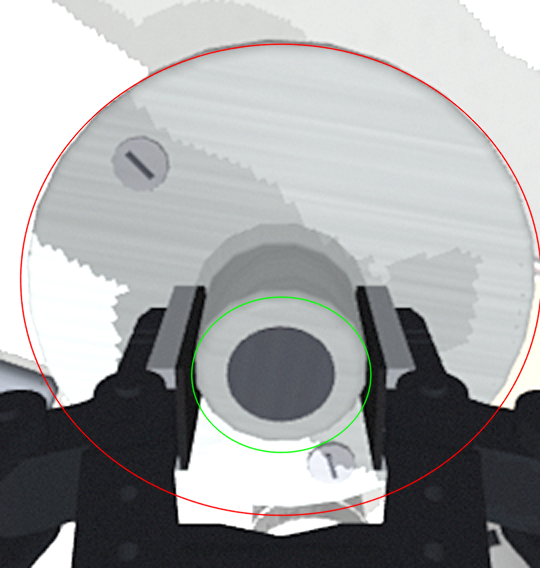

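Call:
send_rows(
  targets=[
    [1,3,-10,5,0],
    [1,11,-35,15,0],
    [1,23,-72,20,0],
    [1,37,-115,20,0],
    [1,51,-160,20,0],
    [1,64,-200,20,0],
    [1,74,-234,20,0],
    [1,81,-255,20,0],
    [1,84,-264,20,0],
    [1,84,-264,20,0],
  ],
)

```text
time: 8.62
ee_pos: [0.6051, 0.0258, 0.1891]
tcp_rot: [-180.0, -0.0, 67.0]
wrist_force: [0.2, 0.0, -2.1]
opening: 0.0349
```

```bash
python3 - <<'E'
from h import *
o=snap('wrist','wrist6');print(o['time'],o['ee_pos'],o['tcp_rot'],o['wrist_force'],o['opening'])
snap('scene','scene6');snap('top','top6')
c=(.6055,.026)
L=lambda z:[(circ(c,.064,.125),(0,0,255)),(circ(c,.063,z),(0,255,0))]
overlay('scene6','o6a',L(.185),(230,130,340,260),4)
overlay('top6','o6b',L(.185),(240,130,360,240),4)
a=cv2.imread('pics/o6a.png');b=cv2.imread('pics/o6b.png');h=440
cv2.imwrite('pics/o6.png',cv2.resize(np.hstack([a[:440,:],b[:440]]),None,fx=.85,fy=.85))
E
```

```text
8.625 [0.60505325 0.02576558 0.18907985] [-1.79971354e+02 -1.51170905e-03  6.69609587e+01] [ 0.20639803  0.01354423 -2.07411259] 0.034944388309266
```

View pics/o6.png

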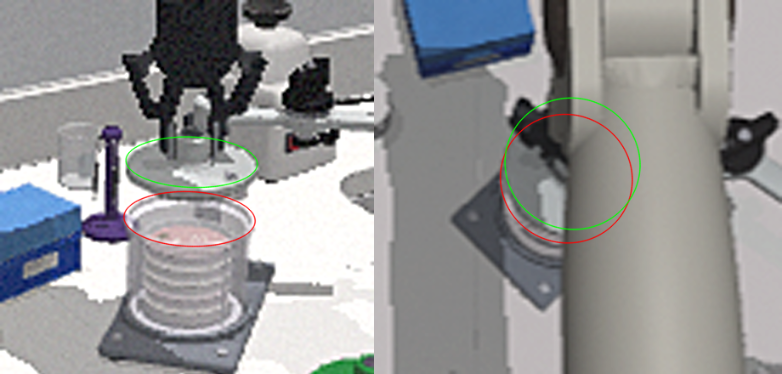

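View pics/wrist6.png

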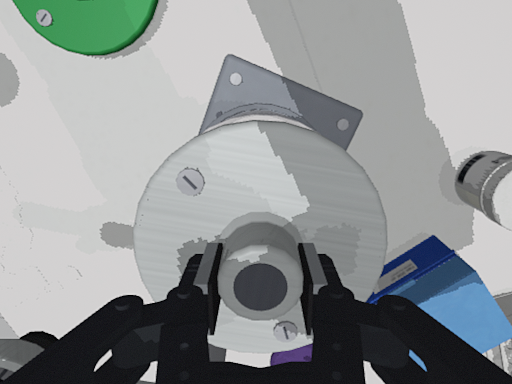

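```bash
python3 - <<'E'
from h import *
np.set_printoptions(precision=4,suppress=True)
print(onz('wrist6',(235.5,79),.019),onz('wrist6',(343,125),.019))
a=cv2.imread('pics/scene6.png')
cv2.imwrite('pics/c6.png',cv2.resize(a[155:235,255:315],None,fx=8,fy=7,interpolation=cv2.INTER_CUBIC))
E
```

```text
[0.5195 0.0388 0.019 ] [0.5942 0.1129 0.019 ]
```

View pics/c6.png

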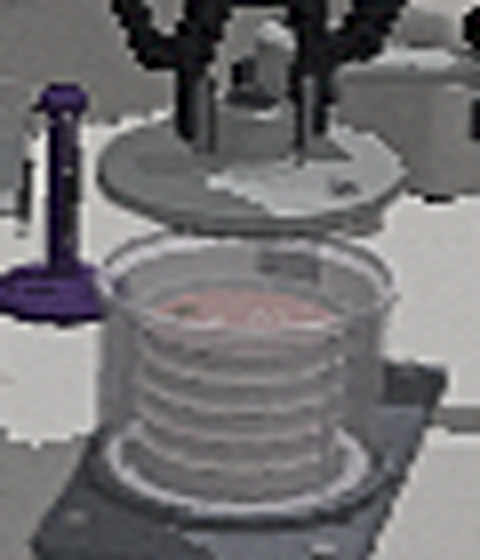

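Screw positions repeat to under 1 mm and the lid is laterally aligned in the scene view. Lowering gently.

Call:
send_rows(
  targets=[
    [1,0,0,-6,0],
    [1,0,0,-14,0],
    [1,0,0,-22,0],
    [1,0,0,-28,0],
    [1,0,0,-32,0],
    [1,0,0,-34,0],
    [1,0,0,-35,0],
    [1,0,0,-35,0],
  ],
)

```text
time: 9.78
ee_pos: [0.6051, 0.0257, 0.1544]
tcp_rot: [180.0, -0.0, 67.0]
wrist_force: [0.2, -1.1, -2.9]
opening: 0.0349
```

Call:
send_rows(
  targets=[
    [1,0,0,-1,0],
    [1,0,0,-2,0],
    [1,0,0,-3,0],
    [1,0,0,-4,0],
    [1,0,0,-5,0],
    [1,0,0,-5,0],
  ],
)

```text
time: 10.52
ee_pos: [0.6051, 0.0257, 0.1492]
tcp_rot: [-180.0, 0.0, 67.0]
wrist_force: [0.2, -0.3, -3.5]
opening: 0.0347
```

Call:
send_rows(
  targets=[
    [1,0,0,-1,0],
    [1,0,0,-2,0],
    [1,0,0,-3,0],
    [1,0,0,-4,0],
    [1,0,0,-4,0],
  ],
)

```text
time: 11.15
ee_pos: [0.605, 0.0257, 0.1452]
tcp_rot: [-180.0, 0.0, 67.0]
wrist_force: [-0.3, -0.2, -3.5]
opening: 0.0349
```

Call:
send_rows(
  targets=[
    [1,0,0,-0.7,0],
    [1,0,0,-1.4,0],
    [1,0,0,-2,0],
    [1,0,0,-2,0],
  ],
)

```text
time: 11.65
ee_pos: [0.6051, 0.0257, 0.1432]
tcp_rot: [-180.0, 0.0, 67.0]
wrist_force: [-0.3, -0.5, -4.3]
opening: 0.0347
```

Call:
send_rows(
  targets=[
    [1,0,0,-0.5,0],
    [1,0,0,-1,0],
    [1,0,0,-1,0],
  ],
)

```text
time: 12.02
ee_pos: [0.6051, 0.0257, 0.1422]
tcp_rot: [-180.0, 0.0, 67.0]
wrist_force: [-0.8, 0.3, -3.1]
opening: 0.035
```

Call:
send_rows(
  targets=[
    [1,0,0,-0.4,0],
    [1,0,0,-0.8,0],
    [1,0,0,-0.8,0],
  ],
)

```text
time: 12.4
ee_pos: [0.6051, 0.0257, 0.1417]
tcp_rot: [180.0, -0.0, 67.0]
wrist_force: [-0.4, -0.9, -1.3]
opening: 0.0348
```

Call:
send_rows(
  targets=[
    [1,0,0,-0.4,0],
    [1,0,0,-0.7,0],
    [1,0,0,-0.7,0],
  ],
)

```text
time: 12.78
ee_pos: [0.6052, 0.0256, 0.1416]
tcp_rot: [179.9, -0.0, 67.0]
wrist_force: [-3.0, -0.2, 5.3]
opening: 0.0344
```

```bash
python3 - <<'E'
from h import *
o=snap('scene','scene7');print(o['ee_pos'],o['wrist_force'])
a=cv2.imread('pics/scene7.png')
cv2.imwrite('pics/c7.png',cv2.resize(a[155:245,245:325],None,fx=7,fy=6,interpolation=cv2.INTER_CUBIC))
E
```

```text
[0.60522251 0.02564001 0.14164479] [-3.04213688 -0.24353782  5.33915273]
```

View pics/c7.png

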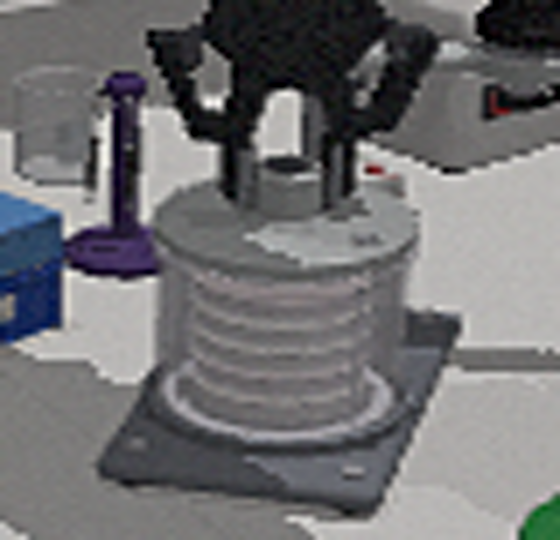

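The lid sits level on the jar at the expected height of 0.1416. Releasing and rising.

Call:
send_rows(
  targets=[
    [0.5,0,0,0,0],
    [0,0,0,0,0],
    [0,0,0,0,0],
    [0,0,0,0,0],
    [0,0,0,5,0],
    [0,0,0,20,0],
    [0,0,0,50,0],
    [0,0,0,90,0],
    [0,0,0,135,0],
    [0,0,0,170,0],
  ],
)

```text
time: 14.08
ee_pos: [0.605, 0.0257, 0.3141]
tcp_rot: [179.9, -0.1, 67.0]
wrist_force: [0.3, -0.8, 0.2]
opening: 0.0852
```

Call:
send_rows(
  targets=[
    [0,-15,-15,8,8],
    [0,-35,-45,15,18],
    [0,-55,-85,15,28],
    [0,-75,-120,15,38],
    [0,-85,-150,15,48],
    [0,-90,-175,15,58],
    [0,-92,-190,15,67],
    [0,-92,-195,15,73],
    [0,-92,-195,15,73],
    [0,-92,-195,15,73],
  ],
)

```text
time: 15.32
ee_pos: [0.5131, -0.1691, 0.3264]
tcp_rot: [180.0, 0.0, 139.9]
wrist_force: [0.6, 0.4, -0.1]
opening: 0.0855
```

```bash
python3 - <<'E'
from h import *
o=snap('wrist','wrist8');print(o['time'],o['ee_pos'],o['tcp_rot'],o['q'],o['wrist_force'],o['opening'])
E
```

```text
15.325 [ 0.51310066 -0.16905403  0.32638571] [1.79981547e+02 3.34087766e-02 1.39856400e+02] [-1.82382352e+01  7.05321956e+00  2.31778247e+01  1.06086724e+02
  4.65643494e-03 -6.80946388e+01] [ 0.59380494  0.4177229  -0.1244764 ] 0.08552413282458371
```

View pics/wrist8.png

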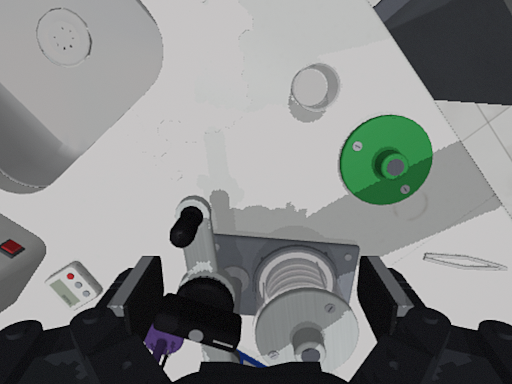

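The handle's top is at about (182,232). I'll zoom in and compute.

```bash
python3 - <<'E'
from h import *
np.set_printoptions(precision=4,suppress=True)
a=cv2.imread('pics/wrist8.png')
b=np.clip(a[180:384,140:400].astype(float)*2,0,255).astype(np.uint8)
cv2.imwrite('pics/c8.png',cv2.resize(b,None,fx=3,fy=2.9,interpolation=cv2.INTER_CUBIC))
print(onz('wrist8',(182,233),.252))
E
```

```text
[ 0.5683 -0.1895  0.252 ]
```

View pics/c8.png

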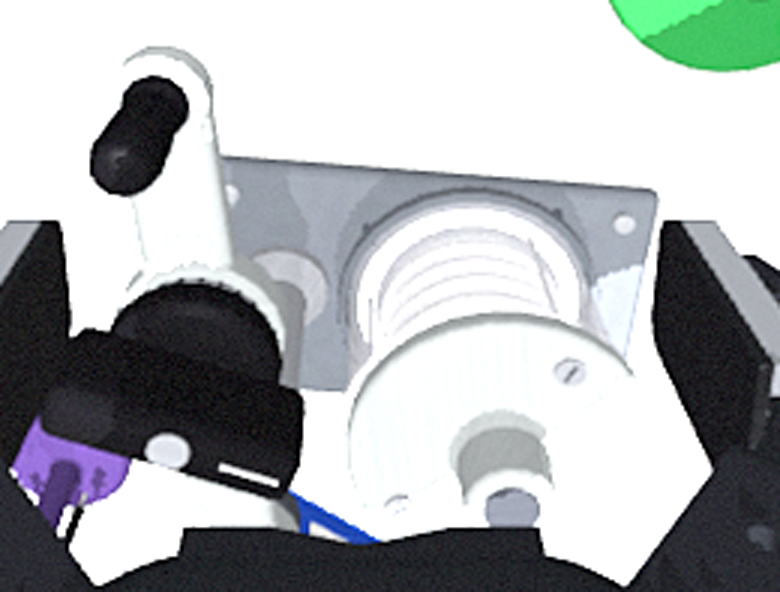

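```bash
python3 - <<'E'
from h import *
np.set_printoptions(precision=4,suppress=True)
col=np.array([.672,-.041])
for n,uv,z in [('htop',(180.3,234.5),.25),('hbase',(192.3,215.9),.206),('knob',(195.3,334.8),.254),('boss',(310.5,355),.1665)]:
    P=onz('wrist8',uv,z);d=P[:2]-col;print(n,P,np.linalg.norm(d),np.degrees(np.arctan2(d[1],d[0]))%360)
# second view: top0 handle/scene
print(tri(('wrist8',(180.3,234.5)),('scene0',(130+643/3-.33,120+94/3-.33))))
for ang in (230,232,234,236):
    t=np.radians(ang);print(ang,proj('wrist8',[[col[0]+.175*np.cos(t),col[1]+.175*np.sin(t),.25],[col[0]+.175*np.cos(t),col[1]+.175*np.sin(t),.206]]).round(1).tolist())
E
```

```text
htop [ 0.571 -0.189  0.25 ] 0.17922352583164097 235.69095643869508
hbase [ 0.5731 -0.1868  0.206 ] 0.17611883971472306 235.85307706545257
knob [ 0.6194 -0.1215  0.254 ] 0.09621421880266182 236.82704923093831
boss [0.6038 0.0246 0.1665] 0.09464538957275492 136.09300462573964
(array([ 0.5747, -0.1869,  0.2471]), [np.float64(0.0024968623193341965), np.float64(0.0024968623193342707)])
230 [[205.6, 238.8], [213.8, 216.1]]
232 [[197.0, 238.9], [206.5, 216.2]]
234 [[188.5, 239.3], [199.2, 216.6]]
236 [[180.0, 240.0], [192.0, 217.2]]
```

The handle is at about (0.572, -0.187), angle 236° and radius 0.177 m, against 0.175 given. Going there to grip it.

Call:
send_rows(
  targets=[
    [0,12,-4,0,2],
    [0,32,-10,-5,4],
    [0,50,-15,-15,6],
    [0,59,-18,-30,6],
    [0,59,-18,-55,6],
    [0,59,-18,-80,6],
    [0,59,-18,-97,6],
    [0,59,-18,-101,6],
    [0,59,-18,-101,6],
  ],
)

```text
time: 16.5
ee_pos: [0.5721, -0.1872, 0.2249]
tcp_rot: [180.0, -0.0, 146.0]
wrist_force: [0.7, 0.8, 1.2]
opening: 0.0854
```

```bash
python3 - <<'E'
from h import *
o=snap('wrist','wrist9');print(o['time'],o['ee_pos'],o['tcp_rot'],o['q'],o['wrist_force'],o['opening'])
a=cv2.imread('pics/wrist9.png')
cv2.imwrite('pics/c9.png',np.clip(a.astype(float)*1.7,0,255).astype(np.uint8))
E
```

```text
16.5 [ 0.57209034 -0.18724224  0.22490168] [ 1.79999404e+02 -2.71717438e-03  1.45974098e+02] [-1.81236309e+01  1.21856373e+01  1.74520923e+01  9.52689049e+01
  1.31771565e-03 -7.40977294e+01] [0.73932914 0.7723627  1.20194035] 0.08541240847248868
```

View pics/c9.png

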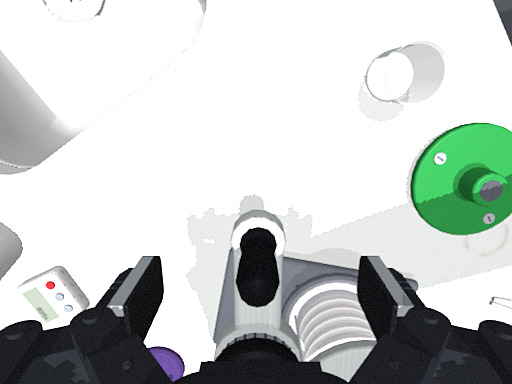

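The handle is centred between the pads at (258,285). Closing on it.

Call:
send_rows(
  targets=[
    [0.3,0,0,0,0],
    [0.6,0,0,0,0],
    [1,0,0,0,0],
    [1,0,0,0,0],
    [1,0,0,0,0],
    [1,0,0,0,0],
    [1,0,0,0,0],
  ],
  squeeze=30,
)

```text
time: 17.42
ee_pos: [0.5722, -0.1873, 0.225]
tcp_rot: [180.0, 0.0, 146.0]
wrist_force: [-0.2, 0.0, 2.9]
opening: 0.017
```

```bash
python3 - <<'E'
from h import *
np.set_printoptions(precision=1,suppress=True)
o=bot.get_obs();print(o['ee_pos']*1000,o['wrist_force'],o['opening'])
c=np.array([672,-41.])
p=o['ee_pos'][:2]*1000; d=p-c; print('r',np.hypot(*d),np.degrees(np.arctan2(d[1],d[0]))%360)
def R(a):
    a=np.radians(a);return np.array([[np.cos(a),-np.sin(a)],[np.sin(a),np.cos(a)]])
for a in (3,8,14,22,30,38,46,54,62,70,76,82,86,90,94,98,101): print(a,R(-a)@d+c-p)
E
```

```text
[ 572.2 -187.3  225. ] [-0.2  0.   2.9] 0.016957238108735916
r 177.13554173812915 235.6968241192248
3 [-7.5  5.4]
8 [-19.4  15.3]
14 [-32.4  28.5]
22 [-47.5  48.1]
30 [-59.8  69.5]
38 [-68.9  92.5]
46 [-74.8 116.5]
54 [-77.2 141.1]
62 [-76.2 165.8]
70 [-71.8 190.1]
76 [-66.3 207.8]
82 [-59.  224.8]
86 [-53.1 235.7]
90 [-46.5 246.2]
94 [-39.2 256.1]
98 [-31.2 265.5]
101 [-24.8 272.2]
```

Call:
send_rows(
  targets=[
    [1,-7.5,5.4,0,-3],
    [1,-19.4,15.3,0,-8],
    [1,-32.4,28.5,0,-14],
    [1,-47.5,48.1,0,-22],
    [1,-59.8,69.5,0,-30],
    [1,-68.9,92.5,0,-38],
    [1,-68.9,92.5,0,-38],
  ],
)

```text
time: 18.3
ee_pos: [0.5039, -0.0931, 0.225]
tcp_rot: [179.8, -0.0, 108.0]
wrist_force: [6.3, 3.2, 0.4]
opening: 0.0169
```

```bash
python3 - <<'E'
import numpy as np
np.set_printoptions(precision=1,suppress=True)
c=np.array([672,-41.]);p=np.array([572.2-68.9,-187.3+92.5]);d=p-c
a0=np.degrees(np.arctan2(d[1],d[0]))%360;r=np.hypot(*d);print(a0,r)
for a in (3,8,14,21,28,35,42,49,53,56,58,60,63):
    rr=r-2.5*min(1,a/14);t=np.radians(a0-a);print(a,c+rr*np.array([np.cos(t),np.sin(t)])-p)
E
```

```text
197.6879663388614 177.07097447069066
3 [-2.1  9. ]
8 [-4.4 24.2]
14 [-5.5 42.6]
21 [-5.6 63.9]
28 [-3.1 85. ]
35 [  2.  105.7]
42 [  9.6 125.7]
49 [ 19.6 144.5]
53 [ 26.2 154.7]
56 [ 31.7 162. ]
58 [ 35.6 166.7]
60 [ 39.6 171.3]
63 [ 45.9 177.9]
```

Call:
send_rows(
  targets=[
    [1,-2.1,9,0,-3],
    [1,-4.4,24.2,0,-8],
    [1,-5.5,42.6,0,-14],
    [1,-5.6,63.9,0,-21],
    [1,-3.1,85,0,-28],
    [1,2,105.7,0,-35],
    [1,9.6,125.7,0,-42],
    [1,19.6,144.5,0,-49],
    [1,26.2,154.7,0,-53],
    [1,26.2,154.7,0,-53],
  ],
)

```text
time: 19.55
ee_pos: [0.5298, 0.0607, 0.225]
tcp_rot: [180.0, -0.0, 55.0]
wrist_force: [0.6, 1.2, 4.6]
opening: 0.017
```

Call:
send_rows(
  targets=[
    [1,2.7,3.7,0,-1.5],
    [1,5.5,7.3,0,-3],
    [1,7.4,9.7,0,-4],
    [1,9.4,12,0,-5],
    [1,11.4,14.3,0,-6],
    [1,11.4,14.3,0,-6],
  ],
)

```text
time: 20.3
ee_pos: [0.5409, 0.0746, 0.225]
tcp_rot: [-180.0, -0.0, 48.9]
wrist_force: [-1.4, 2.7, 5.3]
opening: 0.0166
```

Call:
send_rows(
  targets=[
    [1,2,2.3,0,-1],
    [1,4.1,4.5,0,-2],
    [1,4.1,4.5,0,-2],
  ],
)

```text
time: 20.68
ee_pos: [0.5451, 0.0792, 0.225]
tcp_rot: [-180.0, -0.0, 46.9]
wrist_force: [-2.0, 3.7, 6.4]
opening: 0.0167
```

Call:
send_rows(
  targets=[
    [1,1,1.1,0,-0.5],
    [1,2.1,2.1,0,-1],
    [1,2.1,2.1,0,-1],
  ],
)

```text
time: 21.05
ee_pos: [0.5471, 0.0813, 0.225]
tcp_rot: [-180.0, -0.0, 45.9]
wrist_force: [-0.8, 3.1, 5.4]
opening: 0.0168
```

Call:
send_rows(
  targets=[
    [1,1.1,1,0,-0.5],
    [1,2.2,2.1,0,-1],
    [1,2.2,2.1,0,-1],
  ],
)

```text
time: 21.42
ee_pos: [0.5486, 0.0828, 0.2249]
tcp_rot: [-180.0, 0.1, 44.9]
wrist_force: [-5.8, 0.7, 6.8]
opening: 0.017
```

Call:
send_rows(
  targets=[
    [1,1.1,1,0,-0.5],
    [1,2.2,2.1,0,-1],
    [1,2.2,2.1,0,-1],
  ],
)

```text
time: 21.8
ee_pos: [0.5489, 0.0828, 0.2249]
tcp_rot: [-180.0, 0.4, 43.8]
wrist_force: [-16.7, -10.9, 10.9]
opening: 0.0169
```

The stop is reached: at 134.8° the tool stopped moving and the force rose to about 20 N. I'll relax, release, rise and look at the knob.

Call:
send_rows(
  targets=[
    [1,-1.6,-1.6,0,0.7],
    [1,-1.6,-1.6,0,0.7],
    [0.5,-1.6,-1.6,0,0.7],
    [0,-1.6,-1.6,0,0.7],
    [0,-1.6,-1.6,0,0.7],
    [0,-1.6,-1.6,0,0.7],
    [0,-1.6,-1.6,10,0.7],
    [0,-1.6,-1.6,35,0.7],
    [0,-1.6,-1.6,70,0.7],
    [0,-1.6,-1.6,90,0.7],
  ],
)

```text
time: 23.05
ee_pos: [0.5499, 0.0834, 0.3174]
tcp_rot: [179.9, -0.1, 44.7]
wrist_force: [1.2, -0.3, -0.1]
opening: 0.0856
```

```bash
python3 - <<'E'
from h import *
o=snap('wrist','wrist10');print(o['time'],o['ee_pos'],o['tcp_rot'],o['q'],o['wrist_force'],o['opening'])
a=cv2.imread('pics/wrist10.png')
cv2.imwrite('pics/c10.png',np.clip(a.astype(float)*1.7,0,255).astype(np.uint8))
E
```

```text
23.05 [0.54994001 0.08344507 0.3173781 ] [ 1.79916729e+02 -1.16713390e-01  4.46777588e+01] [8.62725620e+00 8.79068523e+00 2.40666093e+01 1.05132557e+02
 1.36108643e-03 5.39495839e+01] [ 1.17911284 -0.32625791 -0.09965896] 0.08558836004042183
```

View pics/c10.png

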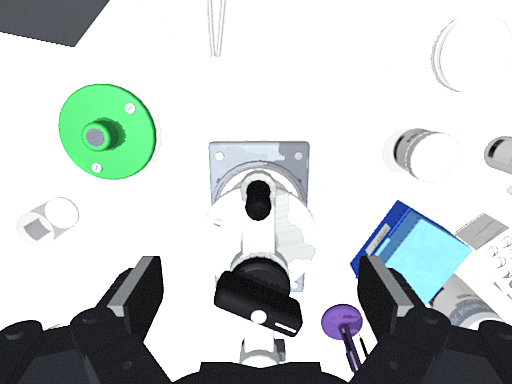

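```bash
python3 - <<'E'
from h import *
a=cv2.imread('pics/wrist10.png')
b=np.clip(a[160:380,190:330].astype(float)*2.5,0,255).astype(np.uint8)
cv2.imwrite('pics/c11.png',cv2.resize(b,None,fx=3.5,fy=2.7,interpolation=cv2.INTER_CUBIC))
b=np.clip(a[255:350,200:320].astype(float)*5,0,255).astype(np.uint8)
cv2.imwrite('pics/c12.png',cv2.resize(b,None,fx=6,fy=6,interpolation=cv2.INTER_CUBIC))
E
```

```text
(no output)
```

View pics/c12.png

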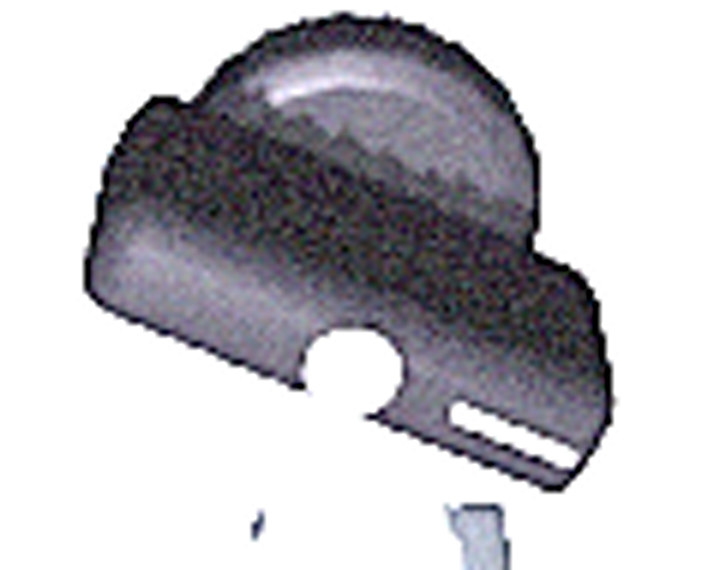

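```bash
python3 - <<'E'
from h import *
np.set_printoptions(precision=4,suppress=True)
f='wrist10'
g=lambda x,y:(200+x/6-.4,255+y/6-.4)
A=lambda p,q:np.degrees(np.arctan2(q[1]-p[1],q[0]-p[0]))
col=np.array([.672,-.041])
k=onz(f,g(352,372),.254);print('knob',k,np.hypot(*(k[:2]-col)),A(col,k))
print('edge',A(onz(f,g(95,300),.254),onz(f,g(555,490),.254)),'line',A(onz(f,g(455,412),.254),onz(f,g(575,462),.254)))
print('ends',onz(f,g(95,300),.254),onz(f,g(555,490),.254))
e=onz(f,g(90,260),.25),onz(f,g(608,410),.25);print('mid of ends',(e[0]+e[1])/2,np.linalg.norm(e[0]-e[1]))
for uv in [(258,207)]: h=onz(f,uv,.25);print('handle',h,A(col,h),np.hypot(*(h[:2]-col)))
# stand edges
print('stand',A(onz(f,(210,143),.019),onz(f,(308,142),.019))+90)
s=[onz(f,q,.019)[:2] for q in ((219.5,156),(298,156))];print(s,A(*s)+90)
E
```

```text
knob [0.6068 0.0247 0.254 ] 0.09259338065452828 134.77763975625138
edge 18.272868557190378 line 18.22981319906278
ends [0.5777 0.0105 0.254 ] [0.6369 0.03   0.254 ]
mid of ends [0.6053 0.0263 0.25  ] 0.0671017123726422
handle [0.5483 0.0838 0.25  ] 134.75586710485595 0.17575875948458242
stand 135.25464794402873
[array([0.5199, 0.0388]), array([0.594, 0.112])] 134.66376633664873
```

The arm is at its stop: 134.8° against the stand's 134.7–135.1°. The wing lies at 18.3°, so the screw is at about 0.46 rad and about 69° clockwise is needed in all. Moving over the knob.

Call:
send_rows(
  targets=[
    [0,6,-6,0,8],
    [0,18,-19,0,18],
    [0,32,-33,0,28],
    [0,44,-46,0,38],
    [0,52,-54,0,48],
    [0,56,-58,-8,57],
    [0,56,-58,-20,63.5],
    [0,56,-58,-28,63.5],
    [0.2,56,-58,-28,63.5],
    [0.2,56,-58,-28,63.5],
  ],
)

```text
time: 24.35
ee_pos: [0.6058, 0.0255, 0.2873]
tcp_rot: [180.0, 0.0, 108.1]
wrist_force: [0.8, -0.2, 0.3]
opening: 0.0686
```

```bash
python3 - <<'E'
from h import *
o=snap('wrist','wrist11');print(o['time'],o['ee_pos'],o['tcp_rot'],o['q'],o['wrist_force'],o['opening'])
a=cv2.imread('pics/wrist11.png')
cv2.imwrite('pics/c13.png',np.clip(a.astype(float)*3,0,255).astype(np.uint8))
print(proj('wrist11',[[.606,.0255,.254]]))
E
```

```text
24.35 [0.60577374 0.02545603 0.28732188] [1.79964855e+02 1.16676722e-02 1.08101434e+02] [ 2.40709797e+00  1.49387939e+01  2.78053386e+01  1.02829554e+02
 -1.72587185e-03 -1.56943398e+01] [ 0.8362162  -0.17679771  0.25017504] 0.06860502971446975
[[260.6623645  230.66434128]]
```

View pics/c13.png

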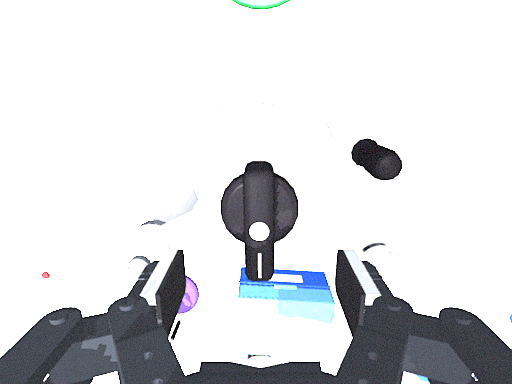

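The knob centre is at (259,231) where I predicted (261,231), and the wing is square to the jaws. Descending and gripping.

Call:
send_rows(
  targets=[
    [0.2,0,0,-12,0],
    [0.2,0,0,-30,0],
    [0.2,0,0,-47,0],
    [0.2,0,0,-57,0],
    [0.2,0,0,-59,0],
    [0.5,0,0,-59,0],
    [1,0,0,-59,0],
    [1,0,0,-59,0],
    [1,0,0,-59,0],
    [1,0,0,-59,0],
  ],
  squeeze=45,
)

```text
time: 25.65
ee_pos: [0.6056, 0.0249, 0.2304]
tcp_rot: [179.9, 0.1, 108.2]
wrist_force: [-7.9, -2.8, 14.2]
opening: 0.0174
```

Call:
send_rows(
  targets=[
    [1,0,0,0,-3],
    [1,0,0,0,-8],
    [1,0,0,0,-14],
    [1,0,0,0,-20],
    [1,0,0,0,-25],
    [1,0,0,0,-28],
    [1,0,0,0,-30],
    [1,0,0,0,-30],
  ],
)

```text
time: 26.65
ee_pos: [0.6053, 0.0253, 0.2304]
tcp_rot: [179.9, -0.0, 78.1]
wrist_force: [-6.9, 0.8, 14.6]
opening: 0.0171
```

```bash
python3 - <<'E'
from h import *
o=bot.get_obs();print(o['ee_pos'],o['wrist_force'],o['torque'],o['opening'],o['tcp_rot'])
E
```

```text
[0.60528177 0.02533652 0.23044593] [-6.89605238  0.76336621 14.62701128] [-0.14068721  1.43157393 -0.00965074] 0.017079613166611284 [ 1.79882434e+02 -2.63217982e-02  7.81477387e+01]
```

Call:
send_rows(
  targets=[
    [1,0.3,0,1,-3],
    [1,0.6,0,2,-7],
    [1,0.6,0,2,-11],
    [1,0.6,0,2,-14],
    [1,0.6,0,2,-17],
    [1,0.6,0,2,-17],
  ],
)

```text
time: 27.4
ee_pos: [0.6047, 0.0261, 0.2323]
tcp_rot: [-179.9, -0.0, 61.2]
wrist_force: [-13.0, 3.8, 17.5]
opening: 0.0172
```

```bash
python3 - <<'E'
from h import *
o=bot.get_obs();print(o['ee_pos'],o['wrist_force'],o['torque'],o['opening'],o['tcp_rot'])
E
```

```text
[0.60472534 0.02605485 0.23229698] [-12.9926508    3.77638755  17.49716962] [0.55133477 2.64684506 0.29947219] 0.017222234352193354 [-1.79948604e+02 -4.85970030e-02  6.11934764e+01]
```

Call:
send_rows(
  targets=[
    [1,0,0,0,-3],
    [1,0,0,0,-6],
    [1,0,0,0,-9],
    [1,0,0,0,-12],
    [1,0,0,0,-12],
  ],
)

```text
time: 28.02
ee_pos: [0.6046, 0.0266, 0.2332]
tcp_rot: [-179.9, -0.1, 49.2]
wrist_force: [-16.3, 6.8, 19.7]
opening: 0.0168
```

```bash
python3 - <<'E'
from h import *
o=bot.get_obs();print(o['ee_pos'],o['wrist_force'],o['torque'],o['opening'],o['tcp_rot'])
E
```

```text
[0.60462945 0.02661025 0.23319991] [-16.31623083   6.80115071  19.65873456] [1.10131732 3.20301632 0.03797737] 0.016833443825485284 [-1.79940886e+02 -1.18302049e-01  4.92011428e+01]
```

Torque about z was 0.30 N m at 47° and 0.04 N m at 59°. That is the clutch's falling torque, so the screw is home. I'll ease the sideways offset and turn on through the click.

Call:
send_rows(
  targets=[
    [1,-0.8,0.5,0.5,-2],
    [1,-1.5,1,1,-4],
    [1,-1.5,1,1,-6],
    [1,-1.5,1,1,-8],
    [1,-1.5,1,1,-10],
    [1,-1.5,1,1,-11],
    [1,-1.5,1,1,-11],
  ],
)

```text
time: 28.9
ee_pos: [0.6039, 0.028, 0.2343]
tcp_rot: [-179.9, -0.2, 38.3]
wrist_force: [-11.3, 8.4, 19.6]
opening: 0.0168
```

```bash
python3 - <<'E'
from h import *
o=bot.get_obs();print(o['ee_pos'],o['wrist_force'],o['torque'],o['opening'],o['tcp_rot'])
snap('scene','scene12');a=cv2.imread('pics/scene12.png')
cv2.imwrite('pics/c14.png',cv2.resize(np.clip(a[130:245,220:350]*1.5,0,255).astype(np.uint8),None,fx=5.5,fy=5,interpolation=cv2.INTER_CUBIC))
E
```

```text
[0.60387504 0.02803649 0.23426319] [-11.34138984   8.37771883  19.57504129] [1.47213948 2.32292112 0.28775311] 0.016792548540953887 [-179.94417909   -0.20135136   38.27186176]
```

View pics/c14.png

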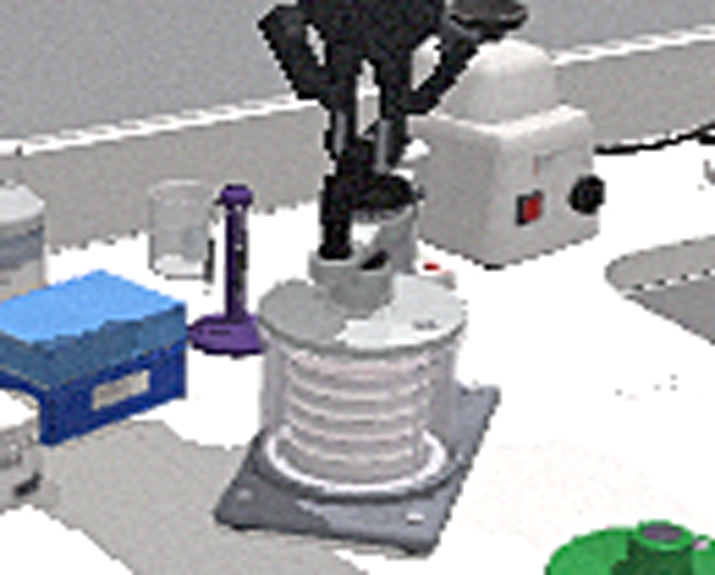

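The torque rose again to 0.29 N m at 69.8° of turn, so the knob is against its end stop after the snap. Releasing and rising.

Call:
send_rows(
  targets=[
    [1,-1,1,0.5,0],
    [0.8,-1,1,0.5,0],
    [0.4,-1,1,0.5,0],
    [0.2,-1,1,0.5,0],
    [0.2,-1,1,0.5,0],
    [0.2,-1,1,10,0],
    [0.2,-1,1,30,0],
    [0,-10,12,60,0],
    [0,-30,35,85,0],
    [0,-55,58,90,0],
  ],
)

```text
time: 30.2
ee_pos: [0.5499, 0.0848, 0.3229]
tcp_rot: [179.9, -0.1, 38.1]
wrist_force: [-0.0, 0.9, 0.2]
opening: 0.0853
```

Call:
send_rows(
  targets=[
    [0,0,0,0,3],
    [0,0,0,0,6],
    [0,0,0,0,6],
  ],
)

```text
time: 30.58
ee_pos: [0.5499, 0.0844, 0.3214]
tcp_rot: [180.0, -0.0, 44.2]
wrist_force: [0.5, 0.4, -0.6]
opening: 0.0854
```

```bash
python3 - <<'E'
from h import *
np.set_printoptions(precision=4,suppress=True)
o=snap('wrist','wrist13');print(o['time'],o['ee_pos'],o['tcp_rot'],o['wrist_force'],o['torque'],o['opening'])
a=cv2.imread('pics/wrist13.png')
cv2.imwrite('pics/c15.png',cv2.resize(np.clip(a[110:384,120:400].astype(float)*2.2,0,255).astype(np.uint8),None,fx=2.1,fy=2.1,interpolation=cv2.INTER_CUBIC))
E
```

```text
30.575 [0.5499 0.0844 0.3214] [179.9796  -0.0259  44.162 ] [ 0.5134  0.3914 -0.6123] [ 0.0429 -0.0006 -0.009 ] 0.0854351440998558
```

View pics/c15.png

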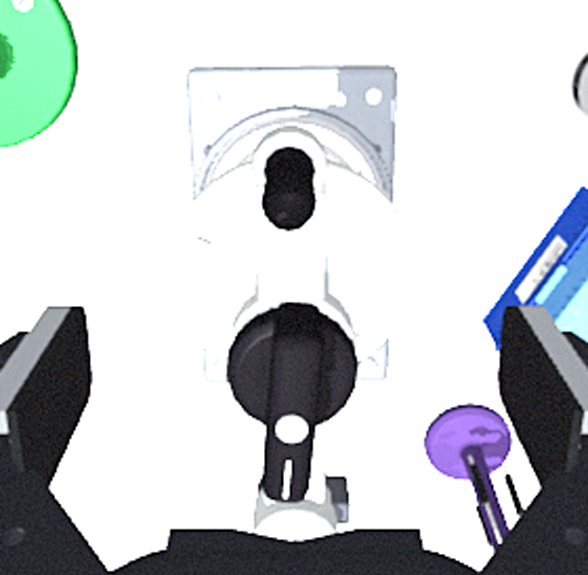

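```bash
python3 - <<'E'
from h import *
np.set_printoptions(precision=4,suppress=True)
f='wrist13'
a=cv2.imread('pics/wrist13.png')
cv2.imwrite('pics/c16.png',cv2.resize(np.clip(a[235:360,210:310].astype(float)*4,0,255).astype(np.uint8),None,fx=6,fy=4.8,interpolation=cv2.INTER_CUBIC))
g=lambda x,y:(120+x/2.1-.25,110+y/2.1-.25)
A=lambda p,q:np.degrees(np.arctan2(q[1]-p[1],q[0]-p[0]))
col=np.array([.672,-.041])
k=onz(f,g(291.5,429),.254);m=onz(f,g(287,496),.254)
print('knob',k,'wing',A(k,m),'line',A(onz(f,g(291,461),.254),m))
h=onz(f,g(289,209),.25);print('handle',h,A(col,h),'k',A(col,k))
snap('scene','scene13');snap('top','top13')
x=cv2.imread('pics/top13.png');y=cv2.imread('pics/top0.png')
cv2.imwrite('pics/c17.png',np.vstack([cv2.resize(i[130:280,130:390],None,fx=2,fy=1.9) for i in (y,x)]))
E
```

```text
knob [0.6068 0.0248 0.254 ] wing -49.13924407411644 line -51.32548961413279
handle [0.5499 0.0822 0.25  ] 134.72708387444038 k 134.76638886728728
```

View pics/c16.png

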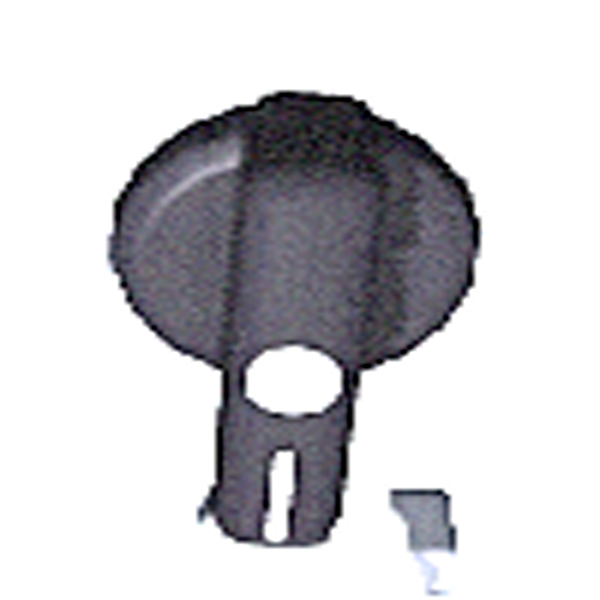

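View pics/c17.png

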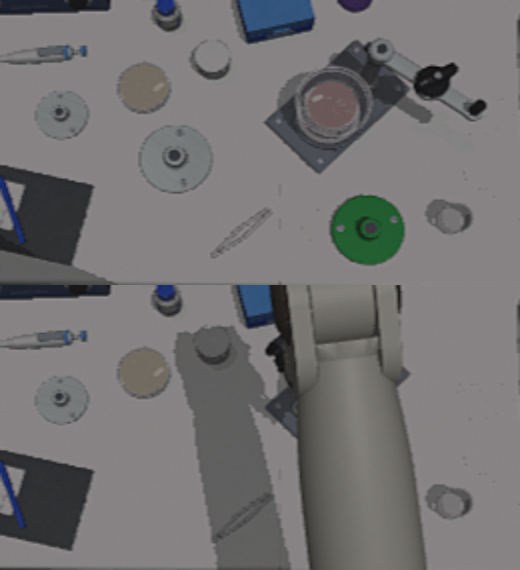

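View pics/scene13.png

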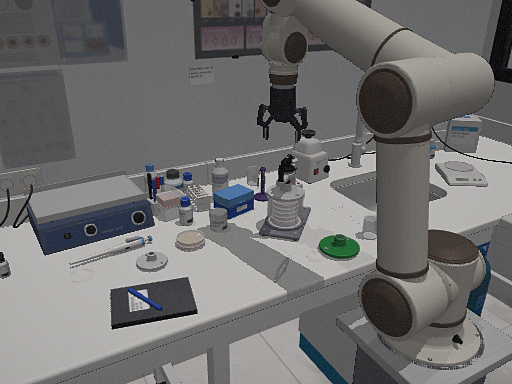

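The wing stayed at about -50° after release; clicked should read -50.3°, sprung back about -24°. The arm is at 134.7° on its stop, the lid is seated, the bystanders have not moved and the gripper is clear. Handing in.

```bash
python3 -c "
from workcell import bot
print(bot.job_done())"
```

```text
the job is handed in; nothing more can be done
None
```

The jar is closed: I set the larger grey lid on it, swung the clamp arm to its stop, turned the knob clockwise past its click and let go. The job was handed in at about 31 s of the 72 s allowed.

What the last checks showed:
- **Lid:** it seated level at the expected height with about 5 N of contact. From above, its boss was within about 2 mm of the jar axis.
- **Clamp arm:** it reads 134.7° against 134.7–135.3° measured for the stand. It met its stop at about 20 N.
- **Knob:** it turned about 70° in all. Torque fell from 0.30 to 0.04 N m, then rose to 0.29 N m against the end stop. After release the wing stayed at -49° to -51°, where clicked should read -50.3° and sprung back about -24°.
- **Bystanders:** in the before and after views none has visibly moved. The green lid is hidden from the top camera by the robot arm, but looks unmoved in the scene view.

Two things disagreed:
- **Cameras:** the top camera's positions differed from the wrist camera's by 3–5 mm, so I worked from the wrist camera.
- **Knob forces:** while turning the knob, the gripper took about 20 N upward and up to about 18 N sideways. That is inside the limits, but I did not fully trace the cause.

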